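# Hang the guard door on the polishing cabinet

### The arm

A 7-joint arm with a two-finger parallel gripper is mounted at the origin on the work surface. World frame = base frame: x ahead of the robot, y to its left, z up, the work surface at z = 0. Lengths are in m, angles in rad, forces in N, time in s.
With the tool pointing down it reaches from about 0.4 to 0.85 m from the base axis. Payload 4.5 kg.
Tool frame: the origin (TCP) lies on the mounting face of the last link; the fingertips stand 166 mm ahead of it and the grasp point (between the pads) lies 147 mm ahead of it; z points along the fingers, y is the line along which they close (so a half turn about z gives the same grasp; the last joint's range is limited). The gripper opens to 88 mm and grips with 3 to 60 N. Pads are 18 mm wide; open, the fingers measure 123 mm over their backs; the gripper's body (75 mm by 187 mm) begins 45 mm behind the grasp point.
Start: joints at [1.155, 0.689, -0.195, 1.565, 0.157, 0.902, -0.215], TCP at [0.272, -0.563, 0.405] pointing down, gripper open.
Joint ranges: [-3.01, 3.01], [-0.46, 2.08], [-1.47, 1.51], [0.13, 2.56], [-1, 4.14], [0.04, 2.09], [-2.66, 2.66]. Speed limits (rad/s): [2.57, 2.57, 3.14, 3.14, 3.14, 3.14, 3.14].

### API

Orientations are given as a unit quaternion [x, y, z, w].
In Python, from plant import r, snapshot gives the robot as it stands. The module is installed in compiled form; this text tells all that it offers.
- The arm moves only by the tool move_arm, never from a script. Its argument "rows" is a list of rows, each a list of 5 numbers: the shift along the tool's x, y, z in m, then the turn about the tool's z in rad, then the finger opening in m, from 0 to 0.0881. In form: [[dx, dy, dz, spin, claw], ...]. A call has 1 to 10 rows; each row shifts and turns the commanded pose from where the row before left it, along the tool's axes as they then stand; what a row does not reach is not made up. A row lasts 1/12 s, in which the tool goes at most 41.7 mm and 7.16 degrees, less where a joint would pass 70% of its speed; a pose out of reach is approached as far as the arm can. A call with a gripper value outside its range is refused whole. The fingers move at their own pace and stop on an object; "newtons" is the grip in N (left out, the last holds). Time passes only in rows, so rows that do not move let the fingers close. It gives the time, the measured TCP pose, the force, the opening and the grip force at its end, in the units of the state.
- r.get_state(): the state, without advancing time (a new reading comes with each control period).
- snapshot(name): name is "scene" or "top" or "wrist"; returns a dict with "color" (384x512x3 uint8, red, green, blue), "depth" (384x512 float32, m along the optical axis (not along the pixel's ray), 0 where there is no reading), "mtx" (3x3 intrinsics, pixels), "eye" and "orientation" of the camera in the world. Camera axes: x right, y up, looking along -z (the intrinsics and any distortion apply to the point x, -y, -z); pixel columns grow to the right and rows downward; lengths in m; the calibration is good to about 2 mm. A picture is of the moment at which its call begins.
- r.finish_job(): hands the job in; it is judged then, once.
The state is a dict: "clock": time; "q": joint angles; "qd": joint speeds; "joint_torque": joint torques, N m; "tool_pos": TCP position; "eef_rot": TCP orientation; "contact_force": force on the tool from outside, world axes, zero at the start; "moment": the same for the moment, N m; "opening": opening from 0.0 (shut) to 1.0 (fully open); "finger_force": force on a finger pad.
Only numpy, scipy, OpenCV 4.12 (cv2) and the standard library are available. Lean on these libraries where they do the work, as an engineer would, in place of code of your own. Each camera call takes 0.05 s, during which the arm holds its last target. There are 200 camera calls.

### The job

Hang the yellow guard door from the wooden stand back on the white polishing cabinet: holding it upright and ajar, lower both its hinge knuckles together over the two hinge pins until they sit fully home, and only then let go. Then swing the door shut against its rubber frame. Leave the grey filter panel and everything else on the bench as it stands.

Things in the scene. Friction and masses are not known exactly. Their poses are not given: they have to be found in the camera images.
- cabinet: White bench polishing cabinet, fixed, 240 (x) x 200 (y) x 185 mm high; origin at the centre of its underside, z up. A black dust port 60 mm across stands 30 mm high on its roof at x -30, y +50 mm. Its front, with a square opening, faces its own -y, at y = -100 mm. A shut door has the cabinet's yaw; opening by an angle adds that angle to the door's yaw (free edge swings towards -y).
- rim (a point): Centre of the front of the black rubber rim round the opening, the door's stop, at cabinet x -8, y -114.5, z 105 mm. The rim spans x -78 to +62 mm, z 30 to 180 mm, and stands 14.5 mm proud of the front, so fingers do not fit behind a shut door. Axes as the cabinet's.
- hinge_low (a point): Nominal foot of the lower brass pin, on its round bracket (22 mm across) at cabinet x +85, y -122, z 50 mm. The pin rises 18 mm, 8 mm thick, its top 3 mm tapering to 6 mm. The hinge strip is bolted in slotted holes: both pins together really stand up to 7 mm off this point towards the cabinet's +x or -x (never in y or z); no pose given here shows how far. Axes as the cabinet's.
- hinge_up (a point): The same for the upper pin, straight above the lower: bracket top 135 mm above the bench (8 mm thick, like the lower), equal pin, equal unknown shift along the cabinet's x. The lower knuckle cannot pass the upper bracket from above: bring the door in level from the front, 20 to 45 mm above home. A hung door swings easily from 0 to about 1.7 rad open and stays where left.
- door: Yellow guard door, loose, about 0.35 kg, upright in one of the stand's slots. Panel 140 (x) x 12 (y) x 150 mm (z); origin at the centre of the panel's underside, z up. Its hinge axis, with two steel knuckles, is at x = +86, y = 0 mm, beyond the panel's +x edge. When shut its -y face is the outer one. Hung home, its underside is 30 mm above the bench.
- knuckle_low (a point): Centre of the lower mouth of the lower knuckle, a tube 22 mm outside, 11 mm bore, 25 mm long, at door z = 20 mm; axes as the door's.
- knuckle_up (a point): The same for the upper knuckle, equal tube, lower mouth at door z = 105 mm; axes as the door's.
- stand: Wooden stand, fixed, 170 (x) x 190 mm (y), origin at the centre of its underside; base 15 mm thick, with two slots along its x at y = +50 and -50 mm, each 15 mm wide between rails 12 mm thick that reach 55 mm above the bench. The door stands in one, the filter panel in the other, on the base, x axes along the stand's x.
- filter: Grey aluminium filter panel with dark stripes and no knuckles, loose, 130 x 12 x 140 mm, standing in the other slot; origin at the centre of its underside. To be left alone.
- bottle: Blue bottle with red cap, 60 mm across, 190 mm tall, origin at its foot. To be left alone.
- jar: Amber jar, 80 mm across, 85 mm tall, origin at its foot. To be left alone.
- pot: Black pot of hand tools, 70 mm across, about 185 mm tall with the tools, origin at its foot. To be left alone.
- hammer: Hammer lying on the bench near the robot. To be left alone.
- ringbox: Blue box 60 x 60 x 45 mm. To be left alone.
- bowl: Copper bowl 120 mm across, 40 mm high, origin at its foot. To be left alone.
There are look-alikes about, which are no part of the job. Of the things that look like the door, the largest one is meant.

How it is judged:
On the way:
1. both knuckles fully down on the pins (within 4 mm of home height), the door upright, ajar by more than 0.2 rad and still held in the fingers (z of knuckle_low in the frame of hinge_low below 0.004 m and z of knuckle_up in the frame of hinge_up below 0.004 m and horizontal distance between knuckle_low and hinge_low below 0.011 m and horizontal distance between knuckle_up and hinge_up below 0.011 m and angle between the x axis of door and the x axis of cabinet, either way round above 0.2 rad and contact force between the fingers and door above 0.5 N and angle between door's own z axis and vertical below 0.08 rad), for 0.2 s.
At the end, for the whole second after the job is handed in: The door hangs on both pins, knuckles within 4 mm of home height and within 11 mm of the nominal hinge axis (so really on the pins), upright, at rest, and shut: its panel within 0.09 rad of parallel to the cabinet's front (z of knuckle_low in the frame of hinge_low between -0.004 and 0.004 m and z of knuckle_up in the frame of hinge_up below 0.004 m and horizontal distance between knuckle_low and hinge_low below 0.011 m and horizontal distance between knuckle_up and hinge_up below 0.011 m and angle between the x axis of door and the x axis of cabinet, either way round below 0.09 rad and angle between door's own z axis and vertical below 0.06 rad and linear speed of door below 0.02 m/s); the robot touches nothing.
It fails at once if the filter panel is pulled out of its slot or knocked over (moved more than 30 mm) (distance of filter from where it was at the start of the episode above 0.03 m).
It fails at once if the bottle, jar, tool pot, hammer, blue box or bowl is moved more than 40 mm (distance of any of bottle, jar, pot, hammer, ringbox, bowl from where it was at the start of the episode above 0.04 m).
It also fails if it takes over 61 s, if anything falls off the work surface, if the arm or the gripper's body presses on something with over 40 N, if the wrist force passes 120 N, or if a joint passes its speed limit or range.

## Working session

There is one attempt and no reset: what is moved stays moved. The work goes in short steps, Python scripts to look and compute and a tool call to move; the robot and the scene stay as the last step left them, time stands still between calls to the robot, and variables do not carry over. Pictures are saved under pics/ and viewed, at most 10 in all, crops included, and the job is handed in when it is done.

Besides the shell and the picture viewer there is one more tool, called by a JSON object that holds its "fn" and its "kwargs". move_arm: Moves the arm, as the interface text tells. Its arguments: {"type":"object","properties":{"rows":{"type":"array"},"newtons":{"type":"number"}},"required":["rows"]}

```bash
mkdir -p pics
cat > h.py <<'E'
import numpy as np,cv2
from plant import r,snapshot
from scipy.spatial.transform import Rotation as R
def cloud(s):
    # world xyz per pixel
    d=s['depth'];K=np.array(s['mtx']);v,u=np.mgrid[:d.shape[0],:d.shape[1]]
    p=np.stack([(u-K[0,2])/K[0,0]*d,-(v-K[1,2])/K[1,1]*d,-d],-1)
    o=np.array(s['orientation']);M=R.from_quat(o).as_matrix() if o.size==4 else o
    w=p@M.T+np.array(s['eye']);w[d==0]=np.nan;return w
def save(n,c):cv2.imwrite('pics/'+n+'.png',c[...,::-1])
E
python3 - <<'E'
from h import *
print(r.get_state())
for n in('scene','top'):
    s=snapshot(n);print(n,{k:s[k] for k in s if k not in('color','depth')});save(n,s['color']);np.savez(''+n+'.npz',w=cloud(s),c=s['color'])
E
```

```text
{'clock': 0.0, 'q': array([ 1.15481628,  0.68999427, -0.19449366,  1.56632305,  0.15730533,
        0.90249226, -0.21511628]), 'qd': array([-1.04728667e-04, -9.13381311e-04,  2.50701059e-04, -3.34864519e-04,
        3.54225643e-03,  1.90669963e-05,  1.38399149e-04]), 'joint_torque': array([ 7.36777583e-04, -5.27559400e+01, -1.26662023e+00, -1.53429902e+01,
       -5.25753619e-02,  6.49285968e-03,  1.48685945e-04]), 'tool_pos': array([ 0.2715573 , -0.56256742,  0.40390841]), 'eef_rot': array([ 9.74812303e-01,  2.23024977e-01, -2.74514689e-04, -8.70852480e-04]), 'contact_force': array([ 0.80024165,  0.26374057, -0.10947008]), 'moment': array([-0.00077526,  0.00902589,  0.04212205]), 'finger_force': 0.0, 'opening': 0.9983438446496066}
scene {'mtx': array([[433.94354659,   0.        , 261.49124528],
       [  0.        , 433.94354659, 191.21749103],
       [  0.        ,   0.        ,   1.        ]]), 'eye': array([ 1.35278838, -0.62783218,  1.04935399]), 'orientation': array([0.34002489, 0.18370571, 0.42043568, 0.82089532])}
top {'mtx': array([[369.55412382,   0.        , 251.93005737],
       [  0.        , 369.55412382, 191.57344239],
       [  0.        ,   0.        ,   1.        ]]), 'eye': array([ 0.31556789, -0.07971239,  1.35007014]), 'orientation': array([ 0.05439988, -0.06233614, -0.70432587,  0.70503896])}
```

View pics/scene.png

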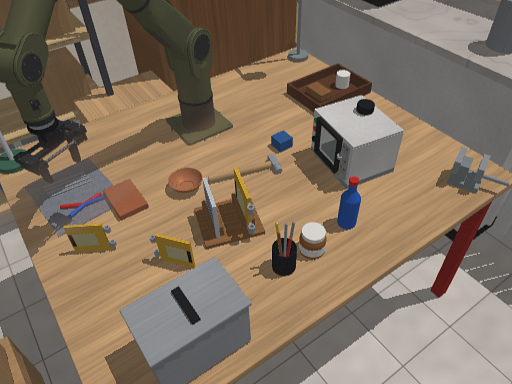

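View pics/top.png

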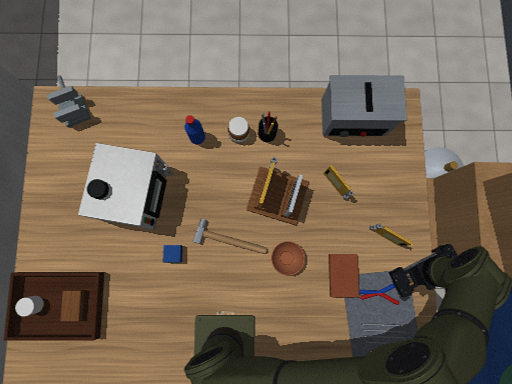

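The scene shows the door in the stand at about (243,195) with its knuckles at (250,210), next to the filter at (210,205). The cabinet is at (357,140), its front facing −y. In the top view the stand is at (278,193), the door at (268,185) and the cabinet at (123,186), and two small look-alike doors lie at (338,182) and (390,236). Now I'll measure.

```bash
cat > m.py <<'E'
from h import *
def rect(p):
    (c,s,a)=cv2.minAreaRect((p*1000).astype(np.float32)); return np.round(c,1),np.round(s,1),round(a,2)
if __name__=='__main__':
  T=np.load('top.npz');S=np.load('scene.npz')
  for n,D in(('top',T),('scene',S)):
    w=D['w'];c=D['c'].astype(int)
    V,U=np.mgrid[:384,:512]
    box=((U>70)&(U<180)&(V>130)&(V<240)) if n=='top' else ((U>300)&(U<410)&(V>80)&(V<190))
    m=box&(abs(w[...,2]-.185)<.006); print(n,'cab',rect(w[m][:,:2]),np.nanmedian(w[m][:,2]))
    box=((U>240)&(U<315)&(V>150)&(V<230)) if n=='top' else ((U>185)&(U<270)&(V>165)&(V<250))
    yel=box&(c[...,0]>130)&(c[...,2]<90)&(c[...,1]>100)&(w[...,2]>.07)
    p=w[yel];print('yel',len(p),rect(p[:,:2]),p[:,2].max())
    m=yel&(w[...,2]>.157);print('ytop',m.sum(),rect(w[m][:,:2]))
    m=box&(w[...,2]>.06);p=w[m];print('all z>.06',rect(p[:,:2]))
    m=box&(w[...,2]>.045)&(w[...,2]<.06);print('rails',rect(w[m][:,:2]))
    # steel knuckles: grey-ish
    g=box&(w[...,2]>.04)&(c.max(-1)-c.min(-1)<35)&(c.max(-1)>90)
    for q in w[g][::max(1,len(w[g])//25)]:print(np.round(q*1000).astype(int),end=';')
    print()
  c=T['c'];a=cv2.resize(c[140:240,70:320],None,fx=3.2,fy=3.2,interpolation=2)
  d=S['c'];b=cv2.resize(d[70:260,180:420],None,fx=3.2,fy=3.2,interpolation=2)[:600]
  save('tc',a);save('sc',b)
E
python3 m.py
```

```text
top cab (array([536. , 332.6]), array([216.1, 240.7]), 80.23) 0.18478043811046618
yel 140 (array([ 558.4, -158.9]), array([ 84.3, 159.5]), 37.92) 0.16987540896031383
ytop 137 (array([ 544.8, -140.9]), array([ 11.3, 137.7]), 73.27)
all z>.06 (array([ 541.7, -194.2]), array([132. , 166.1]), 73.59)
rails (array([ 539. , -190.6]), array([138.9, 166.4]), 72.97)
[ 635 -161  143];[ 630 -161  136];[ 621 -171  143];[ 624 -155   60];[ 568 -246  151];[ 565 -245  135];[ 558 -249  151];[ 551 -242  153];[ 544 -239  152];[ 541 -248  154];[ 534 -241  155];[ 548 -262   57];[ 524 -242  153];[ 518 -235  150];[ 511 -228  151];[ 507 -238  154];[ 500 -228  156];[ 512 -250   59];[ 491 -231  153];[ 485 -225  150];[ 478 -224  153];[ 471 -217  157];[ 467 -224  157];[ 461 -217  156];[ 458 -224  153];[ 451 -210  156];
scene cab (array([610.1, 300.2]), array([254.6, 443.4]), 65.38) 0.1849641853324272
yel 147 (array([ 547.9, -247. ]), array([206.7, 202.4]), 73.17) 0.16958317370588305
ytop 126 (array([ 546.8, -145. ]), array([ 12. , 136.5]), 73.17)
all z>.06 (array([ 547.4, -248.7]), array([213.5, 206.6]), 74.24)
rails (array([ 541. , -195.8]), array([139.2, 174.8]), 73.23)
[ 450 -222  153];[ 471 -227  156];[ 485 -229  155];[ 498 -236  157];[ 519 -143  110];[ 512 -245  152];[ 506 -243  138];[ 528 -146   94];[ 539 -247  154];[ 546 -254  156];[ 547 -151   90];[ 557 -254  153];[ 543 -150   73];[ 619 -168  143];[ 573 -263  155];[ 575 -259  150];[ 551 -152   58];[ 572 -262  137];[ 572 -259  127];[ 575 -252  116];[ 575 -260  104];[ 610 -166   60];[ 619 -165   58];[ 576 -257   72];[ 634 -164   59];[ 636 -176   59];[ 577 -257   45];
```

View pics/sc.png

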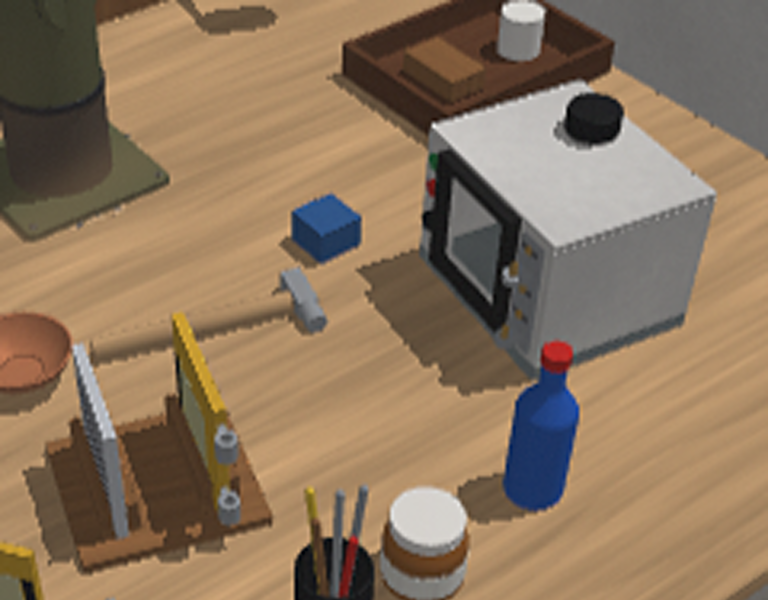

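View pics/tc.png

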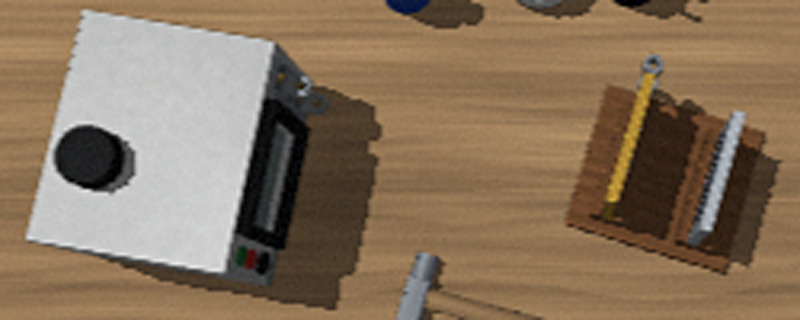

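The close-ups show the brass pins and brackets on the cabinet's hinge side (crop 515,275). The stand door's knuckles face away from the robot (crop 227,445 and 230,505). Next, the wrist camera mount and a refined cabinet pose.

Run:
```python
from m import *
s=snapshot('wrist');st=r.get_state()
M=R.from_quat(st['eef_rot']).as_matrix()
print('cam in tool',M.T@(s['eye']-st['tool_pos']));print('cam axes in tool\n',np.round(M.T@R.from_quat(s['orientation']).as_matrix(),3),s['mtx'])
T=np.load('top.npz');w=T['w'];V,U=np.mgrid[:384,:512]
box=((U>70)&(U<180)&(V>130)&(V<240))
z=w[...,2]
m=box&(z>.18)&(z<.2);c=T['c'].astype(int);m&=c.min(-1)>120
print('cab',rect(w[m][:,:2]),m.sum())
tx=M[:,0];print(np.degrees(np.arctan2(tx[1],tx[0])))
```

```text
cam in tool [0.06998404 0.00031473 0.01970433]
cam axes in tool
 [[-0.001  0.962  0.271]
 [ 1.     0.001  0.   ]
 [ 0.     0.271 -0.962]] [[301.47478867   0.         250.09612792]
 [  0.         301.47478867 191.92670692]
 [  0.           0.           1.        ]]
cab (array([537.4, 339.3]), array([202.2, 239.5]), 80.29) 4097
25.77600306568083
```

{"fn": "move_arm", "kwargs": {"rows": [[0.0268,-0.0247,0,0,0.088],[0.0268,-0.0247,0,0,0.088],[0.0268,-0.0247,0,0,0.088],[0.0268,-0.0247,0,0,0.088],[0.0268,-0.0247,0,0,0.088],[0.0268,-0.0247,0,0,0.088],[0.0268,-0.0247,0,0,0.088],[0.0268,-0.0247,0,0,0.088],[0.0268,-0.0247,0,0,0.088],[0.0268,-0.0247,0,0,0.088]]}}

```text
clock: 0.98
tool_pos: [0.4059, -0.2222, 0.4047]
eef_rot: [0.975, 0.223, -0.0, -0.0]
contact_force: [0.6, -0.9, -0.2]
opening: 0.998
finger_force: 0.0
```

{"fn": "move_arm", "kwargs": {"rows": [[0.0268,-0.0247,0,0,0.088],[0.0268,-0.0247,0,0,0.088],[0.0268,-0.0247,0,0,0.088],[0.0268,-0.0247,0,0,0.088],[0.0268,-0.0247,0,0,0.088],[0.0268,-0.0247,0,0,0.088],[0.0268,-0.0247,0,0,0.088],[0.0268,-0.0247,0,0,0.088],[0.0268,-0.0247,0,0,0.088],[0.0268,-0.0247,0,0,0.088]]}}

```text
clock: 1.82
tool_pos: [0.5399, 0.1169, 0.4046]
eef_rot: [0.975, 0.223, -0.0, 0.0]
contact_force: [1.2, -0.7, -0.0]
opening: 0.999
finger_force: 0.0
```

{"fn": "move_arm", "kwargs": {"rows": [[0,0,0,0,0.088],[0,0,0,0,0.088]]}}

```text
clock: 1.98
tool_pos: [0.5397, 0.1177, 0.4043]
eef_rot: [0.974, 0.225, 0.0, -0.001]
contact_force: [-0.3, -0.8, -1.1]
opening: 0.997
finger_force: 0.0
```

Run:
```python
from m import *
s=snapshot('wrist');w=cloud(s);np.savez('w1.npz',w=w,c=s['color'],eye=s['eye'],o=s['orientation'],mtx=s['mtx']);save('w1',s['color'])
st=r.get_state();print(st['clock'],st['tool_pos'],st['eef_rot'],st['q'],st['contact_force'])
def proj(p):
    q=R.from_quat(s['orientation']).as_matrix().T@(np.array(p)-s['eye']);K=s['mtx'];return K[0,0]*q[0]/-q[2]+K[0,2],K[1,1]*-q[1]/-q[2]+K[1,2]
y=np.radians(-9.71);C=np.array([.5374,.3393])
for x in(78,85,92):
  for z in(.068,.153):
    a=np.array([x,-122])/1000;p=[C[0]+np.cos(y)*a[0]-np.sin(y)*a[1],C[1]+np.sin(y)*a[0]+np.cos(y)*a[1],z];print(x,z,np.round(p,4),np.round(proj(p),1))
```

```text
2.0333 [0.53941215 0.11535708 0.40424449] [ 9.74660724e-01  2.23687349e-01 -6.04173072e-04  2.78277354e-04] [-0.22391623  0.590436   -0.1151716   1.79204124  0.09309065  0.76561116
 -1.50661272] [ 0.57853731 -0.65158907 -0.18684926]
78 0.068 [0.5937 0.2059 0.068 ] [194.2  89.1]
78 0.153 [0.5937 0.2059 0.153 ] [173.2  82.3]
85 0.068 [0.6006 0.2047 0.068 ] [198.  83.]
85 0.153 [0.6006 0.2047 0.153 ] [178.3  74. ]
92 0.068 [0.6075 0.2035 0.068 ] [201.9  76.9]
92 0.153 [0.6075 0.2035 0.153 ] [183.5  65.4]
```

View pics/w1.png

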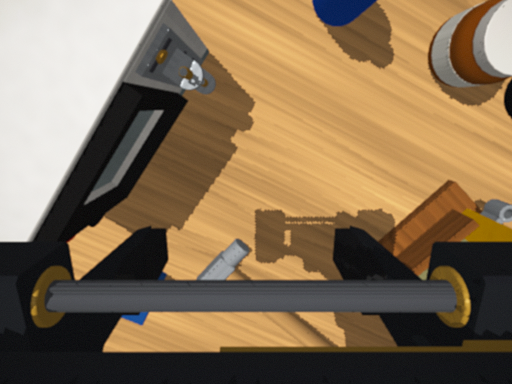

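The upper bracket and pin show near (192,75), about where they were projected. I'll zoom in there.

Run:
```python
from m import *
D=np.load('w1.npz');a=cv2.resize(D['c'][40:110,140:230],None,fx=8,fy=8,interpolation=cv2.INTER_NEAREST);save('w1c',a)
w=D['w']
np.set_printoptions(linewidth=220)
print((w[56:100:2,160:220:2,2]*1000).round())
```

```text
[[165. 165. 162. 158. 144. 138. 135. 135. 137. 135. 136. 134. 135. 136. 136.  87.  81.  74.  67.  60.  30.  20.  10.   2.   0.  -1.   1.  -0.  -0.   1.]
 [165. 162. 160. 144. 141. 136. 135. 136. 135. 135. 136. 135. 136. 135. 135. 135.  80.  73.  62.  55.  47.  16.   5.   0.  -1.  -0.   1.   0.  -1.   1.]
 [162. 160. 157. 143. 137. 137. 135. 136. 136. 135. 136. 137. 136. 136. 136. 135. 137. 135.  59.  51.  43.  33.   1.   0.  -0.   2.  -0.  -0.   0.   1.]
 [161. 159. 144. 139. 134. 135. 136. 135. 137. 135. 135. 135. 136. 136. 136. 134. 136. 134. 136.  45.  37.   3.   2.   1.  -0.   1.   0.   1.  -1.   1.]
 [149. 146. 141. 137. 135. 135. 135. 135. 137. 136. 136. 135. 135. 136. 136. 135. 135. 136. 134. 135.  32.  -0.   0.   1.   0.   1.  -1.   0.  -0.   0.]
 [146. 143. 139. 136. 137. 135. 135. 135. 135. 136. 135. 151. 152. 136. 136. 135. 135. 135. 136. 134. 134.   1.  -1.  -1.   0.   1.  -0.  -0.   0.  -0.]
 [146. 141. 136. 136. 136. 135. 135. 135. 134. 133. 136. 135. 136. 154. 150. 137. 136. 136. 135. 136. 136. 126.  -1.   1.   2.  -2.   0.  -0.  -1.   0.]
 [142. 138. 136. 133. 135. 13
[... 1566 characters left out ...]
.   1.   0.   1.   1.   1.   0.  52.  50.  50.  50.  52.  51.  50.  50.   0.   1.   2.]
 [119. 111. 104.  95.  85.  75.  66.  54.  42.  28.  17.  10.   0.  -0.  -1.   1.   1.  -0.  -0.  -0.   1.  51.  50.  50.  51.  47.   1.   1.   0.   1.]
 [129. 121. 114. 107.  98.  89.  78.  68.  57.  47.  34.   2.   0.  -0.  -1.   1.   0.  -0.   2.   0.  -1.  -0.   1.  nan   2.  -1.  -0.  -0.   0.   1.]
 [137. 133. 125. 118. 110. 103.  93.  82.  73.  63.  51.  39.  -1.  -1.  -0.   0.   1.  -1.  -0.  -0.   1.   0.   0.   0.   1.   1.  -0.   2.   1.   1.]
 [139. 133. 128. 123. 116. 111. 104.  96.  87.  78.  67.  55.  43.  31.   0.   1.   1.  -0.   2.   1.   0.  -0.  -1.  -0.   0.  -0.   1.   1.  -0.   1.]]
```

View pics/w1c.png

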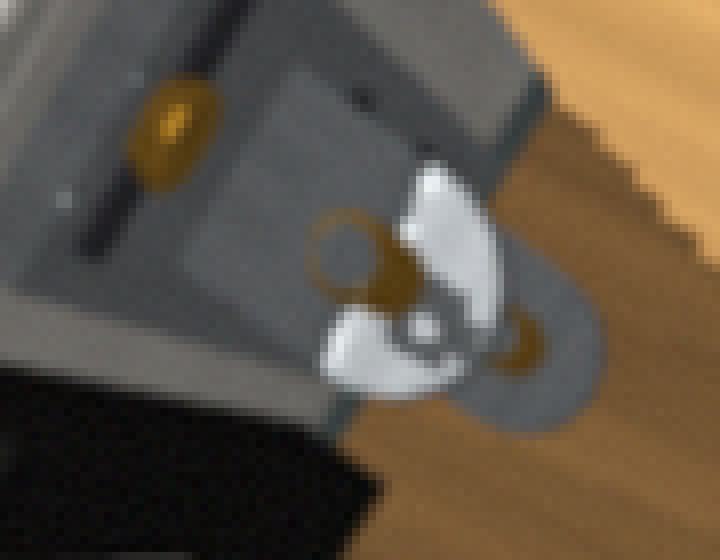

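```bash
cat >> h.py <<'E'
def ray(s,u,v,z):
    K=s['mtx'];d=R.from_quat(s['orientation'] if 'orientation' in s else s['o']).apply([(u-K[0,2])/K[0,0],-(v-K[1,2])/K[1,1],-1]);return s['eye']+d*(z-s['eye'][2])/d[2]
CY=np.radians(-9.71);CC=np.array([.5374,.3393])
def tocab(p):
    d=np.array(p[:2])-CC;c,s=np.cos(CY),np.sin(CY);return np.array([c*d[0]+s*d[1],-s*d[0]+c*d[1]])*1000
E
python3 - <<'E'
from m import *
D=dict(np.load('w1.npz'));w=D['w']
for u,v in((183,71),(182.5,71.5)):
    p=ray(D,u,v,.153);print(p,tocab(p))
# brackets: points in cab frame
V,U=np.mgrid[:384,:512];box=(U>150)&(U<225)&(V>50)&(V<105)
for zz in(.135,.05):
    m=box&(abs(w[...,2]-zz)<.0025);q=np.array([tocab(p) for p in w[m]])
    print(zz,m.sum(),q.min(0),q.max(0))
    # width by y slice
    for y in range(-136,-98,3):
        t=q[abs(q[:,1]-y)<1.5,0]
        if len(t)>2:print(y,np.percentile(t,[2,98]).round(1),end=' ')
    print()
# rim/cab top edges in wrist view
E
```

```text
[0.60391941 0.2024368  0.153     ] [  88.64999591 -123.68324655]
[0.60345202 0.2026309  0.153     ] [  88.15657082 -123.57076083]
0.135 995 [  55.39222571 -134.79915823] [  99.61537887 -101.75143013]
-136 [86.3 90.6] -133 [81.7 95.2] -130 [80.  97.6] -127 [78.8 98.7] -124 [78.1 99.2] -121 [78.3 99.2] -118 [78.3 99.3] -115 [56.5 99.1] -112 [77.8 99.2] -109 [62.3 98. ] -106 [65.3 96. ] 
0.05 273 [  56.57564415 -134.82154019] [ 110.2091216  -101.39104821]
-136 [87.1 90.7] -133 [82.1 95.1] -130 [79.7 97.5] -127 [79.3 99.2] -124 [78.5 99.6] -121 [78.5 99.5] -118 [69.8 99.7] -115 [56.8 99.8] -106 [ 62.3 106.2] -103 [ 62.7 110.1]
```

{"fn": "move_arm", "kwargs": {"rows": [[-0.0153,0.0336,0,0,0.088],[-0.0153,0.0336,0,0,0.088],[-0.0153,0.0336,0,0,0.088],[-0.0153,0.0336,0,0,0.088],[-0.0153,0.0336,0,0,0.088],[-0.0153,0.0336,0,0,0.088],[-0.0153,0.0336,0,0,0.088],[0,0,0,0.1236,0.088],[0,0,0,0.1236,0.088],[0,0,0,0.1236,0.088]]}}

```text
clock: 2.87
tool_pos: [0.5438, -0.1467, 0.4046]
eef_rot: [0.999, 0.033, -0.001, 0.0]
contact_force: [0.3, 0.6, 0.2]
opening: 1.001
finger_force: 0.0
```

{"fn": "move_arm", "kwargs": {"rows": [[0,0,0,0.1236,0.088],[0,0,0,0.1236,0.088],[0,0,0,0.1236,0.088],[0,0,0,0,0.088],[0,0,0,0,0.088]]}}

```text
clock: 3.28
tool_pos: [0.5445, -0.1446, 0.4047]
eef_rot: [0.989, -0.145, -0.0, 0.001]
contact_force: [0.2, -0.8, -0.1]
opening: 1.0
finger_force: 0.0
```

```bash
cat > d.py <<'E'
from m import *
s=snapshot('wrist');w=cloud(s);c=s['color'].astype(int);save('w2',s['color'])
np.savez('w2.npz',w=w,**{k:s[k] for k in s})
st=r.get_state();print(st['clock'],st['tool_pos'],st['eef_rot'],st['q'])
M=R.from_quat(st['eef_rot']).as_matrix();print('yaw',np.degrees(np.arctan2(M[1,0],M[0,0])))
m=(w[...,2]>.159)&(w[...,2]<.175)&(c[...,0]>110)&(c[...,2]<.5*c[...,0]);print(m.sum(),rect(w[m][:,:2]),np.median(w[m][:,2]))
q=(w[m]-st['tool_pos'])@M*1000;print('in tool',q.min(0),q.max(0))
V,U=np.where(m);print(U.min(),U.max(),V.min(),V.max())
E
python3 d.py
```

```text
3.3333 [ 0.54468743 -0.14432656  0.40473918] [ 9.89486953e-01 -1.44621345e-01 -3.43634202e-04  3.44520586e-04] [ 0.13149602  0.60590598  0.07566156  1.76312714 -0.06050066  0.77546909
 -1.62407282]
yaw -16.63072044551128
2683 (array([ 546.6, -143.6]), array([ 11.6, 136.3]), 72.76) 0.16531722227588816
in tool [-66.35262314  -7.91975199 237.04868819] [ 69.97171411   4.85397728 241.94529192]
240 256 107 278
```

View pics/w2.png

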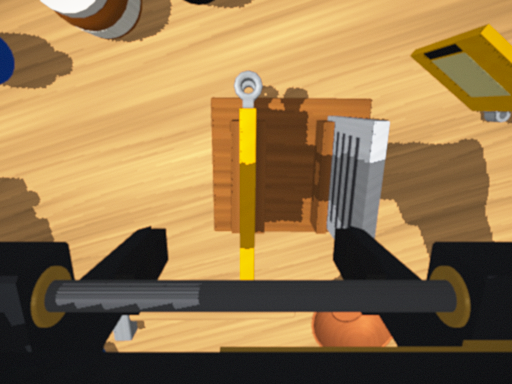

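The wrist view shows the door edge-on at column 248 (rows 107–278) with the upper knuckle bore at (249,87). The tool is lined up over it, so I'll descend, grip and lift.

{"fn": "move_arm", "kwargs": {"rows": [[0,-0.0015,0.02,0.01,0.088],[0,0,0.0317,0,0.088],[0,0,0.0317,0,0.088],[0,0,0.0313,0,0.088],[0,0,0,0,0.088],[0,0,0,0,0.0],[0,0,0,0,0.0],[0,0,0,0,0.0],[0,0,0,0,0.0],[0,0,0,0,0.0]], "newtons": 30}}

```text
clock: 4.17
tool_pos: [0.5464, -0.142, 0.2916]
eef_rot: [0.989, -0.15, 0.001, 0.0]
contact_force: [-0.4, 0.1, 0.1]
opening: 0.644
finger_force: 0.0
```

{"fn": "move_arm", "kwargs": {"rows": [[0,0,0,0,0.0],[0,0,0,0,0.0]]}}

```text
clock: 4.33
tool_pos: [0.546, -0.1419, 0.2906]
eef_rot: [0.989, -0.15, 0.001, 0.0]
contact_force: [0.2, 0.8, -0.7]
opening: 0.493
finger_force: 0.0
```

{"fn": "move_arm", "kwargs": {"rows": [[0,0,0,0,0.0],[0,0,0,0,0.0],[0,0,0,0,0.0],[0,0,0,0,0.0],[0,0,0,0,0.0],[0,0,0,0,0.0],[0,0,0,0,0.0],[0,0,0,0,0.0]]}}

```text
clock: 5.0
tool_pos: [0.5459, -0.1419, 0.2899]
eef_rot: [0.989, -0.15, -0.0, 0.0]
contact_force: [0.4, -0.1, -1.0]
opening: 0.13
finger_force: 30.0
```

{"fn": "move_arm", "kwargs": {"rows": [[0,0,-0.01,0,0.0],[0,0,-0.015,0,0.0],[0,0,-0.02,0,0.0],[0,0,-0.02,0,0.0],[0,0,-0.02,0,0.0],[0,0,0,0,0.0],[0,0,0,0,0.0]]}}

```text
clock: 5.58
tool_pos: [0.5459, -0.1417, 0.3757]
eef_rot: [0.989, -0.15, 0.001, -0.0]
contact_force: [-0.3, 0.1, -3.6]
opening: 0.135
finger_force: 30.0
```

Held, with 3.6 N of weight on the wrist. Now to measure the knuckle bore in the tool frame.

```bash
cat > k.py <<'E'
from m import *
import sys
s=snapshot('wrist');w=cloud(s);save('k'+sys.argv[1],s['color'])
st=r.get_state();M=R.from_quat(st['eef_rot']).as_matrix()
q=(w-st['tool_pos'])@M*1000
np.savez('k.npz',q=q,w=w,**{k:s[k] for k in s})
print(st['clock'],st['tool_pos'],np.degrees(np.arctan2(M[1,0],M[0,0])),st['contact_force'],st['q'][-1])
c=s['color'].astype(int)
m=(c[...,0]>110)&(c[...,2]<.5*c[...,0])&(q[...,2]<135)&(q[...,2]>110)&(abs(q[...,1])<20);t=q[m];print('door top tool z',np.median(t[:,2]),'x max',t[:,0].max(),'y',np.percentile(t[:,1],[2,50,98]))
g=(q[...,0]>70)&(q[...,0]<105)&(abs(q[...,1])<20)&(q[...,2]>140)&(q[...,2]<175);
h,e=np.histogram(q[g][:,2],35,(140,175));print(h)
zt=e[h.argmax()]+.5;t=q[g&(abs(q[...,2]-zt)<2.5)];print('ring z',zt,t.min(0),t.max(0));(cx,cy),rad=cv2.minEnclosingCircle(t[:,:2].astype(np.float32));print('circle',cx,cy,rad)
V,U=np.where(g&(abs(q[...,2]-zt)<2.5));print(U.min(),U.max(),V.min(),V.max())
save('k%sc'%sys.argv[1],cv2.resize(s['color'][max(V.min()-40,0):V.max()+40,U.min()-40:U.max()+40],None,fx=4,fy=4,interpolation=cv2.INTER_NEAREST))
E
python3 k.py 1
```

```text
5.6333 [ 0.54546475 -0.14159479  0.37458435] -17.274731497887544 [ 0.33050927  0.23605054 -3.77256789] -1.633395904870979
door top tool z 123.39785330085573 x max 70.04059415706614 y [-5.67996027  0.05870033  5.81372181]
[   0   35  537 1095  451   68   19   13   17    9   17   15    9   13
   15   10   14    6   12   12   14   11   10    9    4   11   10    3
    0    0    0    0    0    0    0]
ring z 143.5 [ 70.27693102 -10.48498868 141.39510622] [ 96.7740187   11.1171019  145.95202206]
circle 83.28510284423828 0.31025853753089905 13.555547714233398
223 278 37 109
```

Run:
```python
from m import *
T=np.load('top.npz');w=T['w'];c=T['c'].astype(int);V,U=np.mgrid[:384,:512]
for n,(a,b,d,e) in dict(bottle=(180,210,105,150),jar=(225,252,112,145),pot=(255,282,105,147)).items():
    m=(U>a)&(U<b)&(V>d)&(V<e)&(w[...,2]>.03);print(n,w[m].min(0).round(3),w[m].max(0).round(3))
```

```text
bottle [0.72  0.084 0.031] [0.776 0.143 0.194]
jar [ 0.725 -0.08   0.03 ] [ 0.8   -0.002  0.094]
pot [ 0.732 -0.184  0.03 ] [ 0.801 -0.115  0.189]
```

{"fn": "move_arm", "kwargs": {"rows": [[-0.0129,-0.0298,0,0,0],[-0.0129,-0.0298,0,0,0],[-0.0129,-0.0298,0,0,0],[-0.0129,-0.0298,0,0,0],[-0.0129,-0.0298,0,0,0],[-0.0129,-0.0298,0,0,0],[-0.0126,-0.0299,0,0,0]]}}

```text
clock: 6.22
tool_pos: [0.5209, 0.0857, 0.3733]
eef_rot: [0.989, -0.15, -0.002, 0.001]
contact_force: [0.3, 0.1, -3.6]
opening: 0.131
finger_force: 30.0
```

{"fn": "move_arm", "kwargs": {"rows": [[0,0,0.005,-0.1141,0],[0,0,0.005,-0.1141,0],[0,0,0.005,-0.1141,0],[0,0,0.005,-0.1141,0],[0,0,0.005,-0.1141,0],[0,0,0.005,-0.1141,0],[0,0,0.005,-0.1141,0],[0,0,0.005,-0.1141,0],[0,0,0,0,0],[0,0,0,0,0]]}}

```text
clock: 7.05
tool_pos: [0.5214, 0.0839, 0.3337]
eef_rot: [0.954, 0.299, -0.002, -0.0]
contact_force: [0.9, -0.5, -3.4]
opening: 0.134
finger_force: 30.0
```

```bash
python3 k.py 2; python3 -c "
from h import *
D=dict(np.load('k.npz'));w=D['w'];V,U=np.mgrid[:384,:512]
m=(abs(w[...,2]-.135)<.0025)&(V<150)&(w[...,1]>.17)
q=np.array([tocab(p) for p in w[m]]);print(len(q),q.min(0),q.max(0))
t=q[(q[:,1]<-117)&(q[:,0]>70)];print(t.min(0),t.max(0));
for y in(-127,-124,-121):
  a=t[abs(t[:,1]-y)<1.5,0];print(y,a.min(),a.max())
"
```

```text
7.1 [0.52168161 0.0839908  0.33418295] 34.82125773233415 [ 0.34577862 -0.10618403 -3.86818856] -1.3825252366408103
door top tool z 125.16263019025322 x max 68.53012037874143 y [-5.46420172  0.21906945  6.01109356]
[   0    0    0   24  498 1044  458   81   23   13   20    6   18    9
   17    9   12   17   10   12   12    8   12   10    7    8   12    9
    9    5    0    0    0    0    0]
ring z 145.5 [ 70.23592116 -10.28457953 143.34445463] [ 95.16939435  11.26967669 147.87856236]
circle 82.45066833496094 0.43331199884414673 12.788195610046387
223 278 37 105
127 [  50.09257593 -117.06517832] [  62.19511082 -114.00430064]Traceback (most recent call last):
  File "<string>", line 6, in <module>
    t=q[(q[:,1]<-117)&(q[:,0]>70)];print(t.min(0),t.max(0));
                                         ~~~~~^^^
    return umr_minimum(a, axis, None, out, keepdims, initial, where)
ValueError: zero-size array to reduction operation minimum which has no identity
```

{"fn": "move_arm", "kwargs": {"rows": [[0.0079,-0.008,0,0,0],[0.0079,-0.008,0,0,0],[0.0079,-0.008,0,0,0],[0.0078,-0.0081,0,0,0],[0,0,0,0,0],[0,0,0,0,0],[0,0,0,0,0]]}}

```text
clock: 7.68
tool_pos: [0.5292, 0.1283, 0.3349]
eef_rot: [0.954, 0.301, -0.0, 0.0]
contact_force: [0.4, -1.0, -3.8]
opening: 0.134
finger_force: 30.0
```

```bash
python3 k.py 3; python3 -c "
from h import *
D=dict(np.load('k.npz'));w=D['w'];c=D['color'];
for z in (.135,.152):
  p=np.array([.6039,.2024,z]);q=R.from_quat(D['orientation']).inv().apply(p-D['eye']);K=D['mtx'];print(K[0,0]*q[0]/-q[2]+K[0,2],-K[1,1]*q[1]/-q[2]+K[1,2])
save('k3v',cv2.resize(c[:140,130:330],None,fx=4,fy=4,interpolation=cv2.INTER_CUBIC))
"
```

```text
7.7333 [0.52924582 0.12789055 0.33495743] 34.96351759933607 [-0.78853159 -0.13101485 -3.90287703] -1.4404547108059458
door top tool z 124.66706676197181 x max 69.18326436790045 y [-5.65100528 -0.06250412  5.70190257]
[  0   0   9 205 959 775 170  42  14  12  16  14  14  12  12  12  10  14
  15  11   8  13   9   9   8  10  10   8   6   1   0   0   0   0   0]
ring z 144.5 [ 70.14372086 -10.58768585 142.02392278] [ 95.88370391  10.8962736  146.98186627]
circle 82.74882507324219 0.140751451253891 13.162416458129883
223 278 37 107
216.32302607084685 42.29574541281298
212.6148395254846 35.18624558867157
```

View pics/k3v.png

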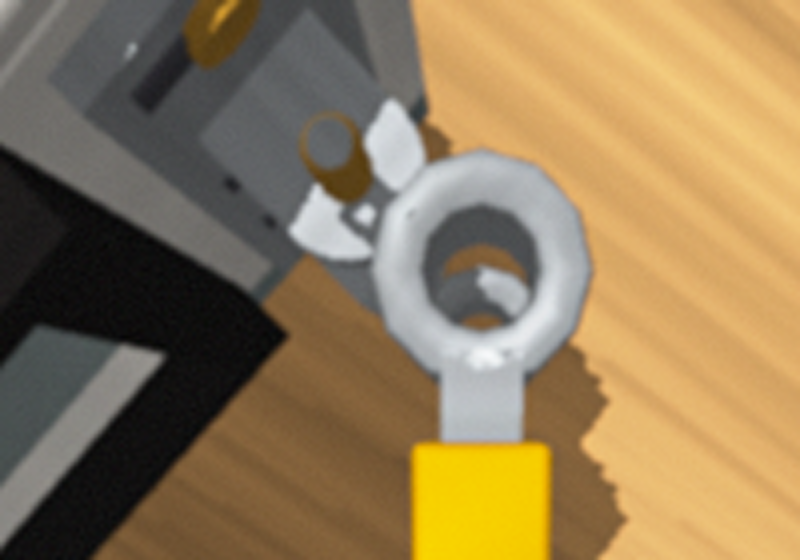

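Pin top shows at (212.5,35.3), matching the projection (212.6,35.2). The knuckle mouth is centred at about (250.4,64.9). Next I'll work out the remaining shift.

Run:
```python
from h import *
D=dict(np.load('k.npz'));st=r.get_state();M=R.from_quat(st['eef_rot']).as_matrix()
w=D['w'];m=(D['q'][...,0]>76)&(D['q'][...,0]<97)&(abs(D['q'][...,1])<12)&(abs(D['q'][...,2]-144.5)<2)
z=np.median(w[m][:,2]);print('ring z',z, 'bracket z',np.median(w[36:50,215:222,2]))
for v in(64.4,65.2):
    k=ray(D,250.4,v,z);p=ray(D,212.4,35.2,.153);print(k,p,'tool',(M.T@(p-k))*1000,'ringtool',(M.T@(k-st['tool_pos']))*1000)
# fit ring circle via outer contour points
q=w[m];a=np.c_[q[:,:2]*1000]
print('centroid-ish',cv2.minEnclosingCircle(a[abs(q[:,2]-z)<.0015].astype(np.float32)))
```

```text
ring z 0.1899790045946324 bracket z nan
[0.59969286 0.17690958 0.189979  ] [0.60372973 0.20227257 0.153     ] tool [ 17.87924701 -18.49798039  36.94836283] ringtool [8.59665682e+01 9.64430205e-02 1.44893530e+02]
[0.59945792 0.17674526 0.189979  ] [0.60372973 0.20227257 0.153     ] tool [ 18.16595686 -18.49800806  36.94807908] ringtool [8.56798583e+01 9.64706889e-02 1.44893813e+02]
centroid-ish ((599.0460815429688, 176.41761779785156), 10.768523216247559)
```

{"fn": "move_arm", "kwargs": {"rows": [[0.0061,-0.0062,0,0,0],[0.0061,-0.0062,0,0,0],[0.0061,-0.0061,0,0,0],[0,0,0,0,0],[0,0,0.003,0,0],[0,0,0.003,0,0],[0,0,0.002,0,0],[0,0,0,0,0],[0,0,0,0,0]]}}

```text
clock: 8.48
tool_pos: [0.5337, 0.1537, 0.3267]
eef_rot: [0.954, 0.3, -0.0, 0.0]
contact_force: [-0.1, 0.4, -3.7]
opening: 0.134
finger_force: 30.0
```

```bash
python3 k.py 4; python3 -c "
from h import *
D=dict(np.load('k.npz'));c=D['color'];print(D['w'].shape)
save('k4v',cv2.resize(c[20:130,185:315],None,fx=5,fy=5,interpolation=cv2.INTER_CUBIC))
"
```

```text
8.5333 [0.53376348 0.15383048 0.32690507] 34.977033509839536 [ 0.05744547 -0.56194527 -4.11849924] -1.4757780333270119
door top tool z 124.8689622212651 x max 68.75005292449464 y [-5.16028703  0.41346619  6.15929947]
[ 60 169 127 153 863 927 274  52  26  55  45  32  32  37  50 178 345 150
  38  46  57  93  93 118  68  31  34  33  32  13   3   0   3  18  20]
ring z 145.5 [ 70.07161344 -19.89208319 143.01541649] [104.99979548  11.50941142 147.99678115]
circle 86.86766052246094 -6.846983909606934 20.20366096496582
195 278 7 106
(384, 512, 3)
```

View pics/k4v.png

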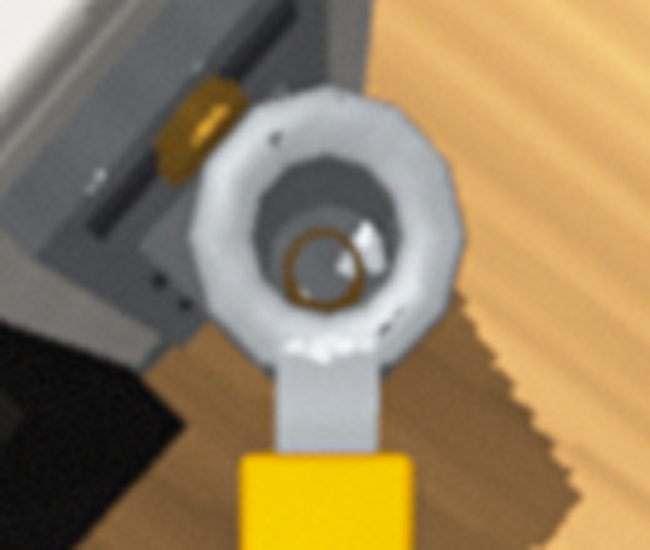

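Run:
```python
from h import *
D=dict(np.load('k.npz'));st=r.get_state();M=R.from_quat(st['eef_rot']).as_matrix()
k=ray(D,250.0,64.7,.182);p=ray(D,249.3,73.3,.153);print(k,p,'tool',(M.T@(p-k))*1000)
```

```text
[0.60394774 0.20235767 0.182     ] [0.60357998 0.20250945 0.153     ] tool [-0.20376216 -0.3397363  29.00002325]
```

The pin is visible through the bore and centred to about 0.4 mm. Lowering the rest of the way.

{"fn": "move_arm", "kwargs": {"rows": [[0,-0.0003,0.002,0,0],[0,0,0.002,0,0],[0,0,0.002,0,0],[0,0,0.002,0,0],[0,0,0.002,0,0],[0,0,0.002,0,0],[0,0,0,0,0]]}}

```text
clock: 9.12
tool_pos: [0.5334, 0.1544, 0.3145]
eef_rot: [0.954, 0.301, -0.0, 0.0]
contact_force: [-0.3, -0.0, -3.2]
opening: 0.132
finger_force: 30.0
```

{"fn": "move_arm", "kwargs": {"rows": [[0,0,0.002,0,0],[0,0,0.002,0,0],[0,0,0.002,0,0],[0,0,0.001,0,0],[0,0,0,0,0],[0,0,0,0,0]]}}

```text
clock: 9.62
tool_pos: [0.5336, 0.1544, 0.3079]
eef_rot: [0.954, 0.301, -0.0, 0.0]
contact_force: [0.4, 0.1, -3.5]
opening: 0.133
finger_force: 30.0
```

{"fn": "move_arm", "kwargs": {"rows": [[0,0,0.001,0,0],[0,0,0.001,0,0],[0,0,0.001,0,0],[0,0,0,0,0],[0,0,0,0,0]]}}

```text
clock: 10.03
tool_pos: [0.5337, 0.1545, 0.305]
eef_rot: [0.954, 0.301, 0.0, 0.0]
contact_force: [0.3, 0.5, -3.2]
opening: 0.132
finger_force: 30.0
```

{"fn": "move_arm", "kwargs": {"rows": [[0,0,0.0005,0,0],[0,0,0.0005,0,0],[0,0,0,0,0],[0,0,0,0,0]]}}

```text
clock: 10.37
tool_pos: [0.5336, 0.1544, 0.3043]
eef_rot: [0.954, 0.301, 0.0, 0.0]
contact_force: [-1.5, -0.2, 1.6]
opening: 0.136
finger_force: 30.0
```

{"fn": "move_arm", "kwargs": {"rows": [[0,0,0.0005,0,0],[0,0,0,0,0],[0,0,0,0,0],[0,0,0,0,0],[0,0,0,0,0]]}}

```text
clock: 10.78
tool_pos: [0.5335, 0.1543, 0.3037]
eef_rot: [0.954, 0.301, -0.0, 0.0]
contact_force: [-3.3, -0.1, 4.6]
opening: 0.134
finger_force: 30.0
```

```bash
python3 k.py 5|head -3; python3 -c "
from h import *
D=dict(np.load('k.npz'));q=D['q'];m=(q[...,0]>76)&(q[...,0]<97)&(abs(q[...,1])<12)&(abs(q[...,2]-145)<3);print('ring top z (home .160)',np.median(D['w'][m][:,2]))
c=D['color'].astype(int);m=(c[...,0]>110)&(c[...,2]<.5*c[...,0])&(q[...,2]<135)&(abs(q[...,1])<20);print('door top (home .180)',np.median(D['w'][m][:,2]))"
```

```text
10.8333 [0.5335628  0.15432688 0.30364453] 35.000697896815275 [-1.89065773 -1.74906706  4.11504093] -1.484324128534778
door top tool z 124.07411095819052 x max 68.53942286808362 y [-5.23564816  0.35946566  6.11327826]
[ 148  132  616 1126  439  105   26   21   19   20   44   50   89   44
ring top z (home .160) 0.1601467038803811
door top (home .180) 0.17966969875195943
```

The door sits home (ring top 160.1 mm, door top 179.7 mm) and is still gripped. Releasing, lifting, then going round to the outer face.

{"fn": "move_arm", "kwargs": {"rows": [[0,0,-0.0005,0,0.05],[0,0,0,0,0.05],[0,0,0,0,0.05],[0,0,0,0,0.05],[0,0,0,0,0.05],[0,0,0,0,0.05],[0,0,0,0,0.05],[0,0,0,0,0.05]]}}

```text
clock: 11.5
tool_pos: [0.5336, 0.1544, 0.304]
eef_rot: [0.954, 0.301, 0.0, 0.0]
contact_force: [0.8, -0.0, 0.3]
opening: 0.569
finger_force: 0.0
```

{"fn": "move_arm", "kwargs": {"rows": [[0,0,-0.01,0,0.05],[0,0,-0.02,0,0.05],[0,0,-0.025,0,0.05],[0,0,-0.02,0,0.05],[-0.012,0.03,0,0,0.0],[-0.012,0.03,0,0,0.0],[0,0,0,0,0.0],[0,0,0,0,0.0],[0,0,0,0,0.0],[0,0,0,0,0.0]]}}

```text
clock: 12.33
tool_pos: [0.548, 0.0929, 0.3793]
eef_rot: [0.953, 0.302, 0.0, -0.001]
contact_force: [-1.1, 0.5, 0.3]
opening: 0.134
finger_force: 0.0
```

```bash
cat > a.py <<'E'
from m import *
# door pose from top view + wrist-free check
s=snapshot('top');w=cloud(s);c=s['color'].astype(int)
m=(w[...,2]>.165)&(w[...,2]<.19)&(c[...,0]>110)&(c[...,2]<.5*c[...,0])&(w[...,1]>.02)
print(m.sum(),rect(w[m][:,:2]),np.percentile(w[m][:,2],[5,50,95]))
p=w[m][:,:2];d=np.linalg.svd(p-p.mean(0),full_matrices=0)[2][0];print('door angle deg',(np.degrees(np.arctan2(d[1],d[0]))+9.71+90)%180-90)
st=r.get_state();print(st['clock'],st['tool_pos'],st['opening'],st['contact_force'],st['finger_force'])
E
python3 a.py
```

```text
25 (array([751.4, 113.5]), array([23.6, 20.6]), 50.51) [0.18441309 0.1871777  0.18903549]
door angle deg -88.38533192965275
12.3833 [0.54803445 0.09305538 0.37915867] 0.08824912037271115 [-0.51538967  0.46738534  0.43151467] 0.0
```

{"fn": "move_arm", "kwargs": {"rows": [[0,0,0.02,0,0.0],[0,0,0.02,0,0.0],[0,0,0.018,0,0.0],[0,-0.012,0,0,0.0],[0,-0.012,0,0,0.0],[0,-0.01,0,0,0.0],[0,0,0,0,0.0]]}}

```text
clock: 12.97
tool_pos: [0.5274, 0.1232, 0.3221]
eef_rot: [0.953, 0.303, 0.001, -0.001]
contact_force: [-0.6, -0.4, 0.2]
opening: 0.002
finger_force: 0.0
```

{"fn": "move_arm", "kwargs": {"rows": [[-0.00095,-0.0044,0,0.04,0],[-0.00095,-0.0044,0,0.04,0],[-0.00095,-0.0044,0,0.04,0],[-0.00095,-0.0044,0,0.04,0],[-0.00095,-0.0044,0,0.04,0],[-0.00095,-0.0044,0,0.04,0],[-0.00095,-0.0044,0,0.04,0],[-0.00095,-0.0044,0,0.04,0],[-0.00095,-0.0044,0,0.04,0],[-0.00095,-0.0044,0,0.04,0]]}}

```text
clock: 13.8
tool_pos: [0.5021, 0.1558, 0.3223]
eef_rot: [0.995, 0.105, 0.001, -0.0]
contact_force: [0.7, -0.5, 1.0]
opening: 0.004
finger_force: 0.1
```

```bash
cat > b.py <<'E'
from m import *
s=snapshot('scene');w=cloud(s);c=s['color'].astype(int)
m=(w[...,2]>.05)&(w[...,2]<.19)&(c[...,0]>110)&(c[...,2]<.5*c[...,0])&(w[...,1]>.03)&(w[...,0]<.66)
p=w[m][:,:2];print(len(p));d=np.linalg.svd(p-np.median(p,0),full_matrices=0)[2][0];print('door angle deg',(np.degrees(np.arctan2(d[1],d[0]))+9.71+90)%180-90,np.percentile(w[m],[2,98],axis=0).round(3).tolist())
st=r.get_state();print(st['clock'],st['tool_pos'],st['contact_force'])
E
python3 b.py
```

```text
557
door angle deg 22.90386830474506 [[0.465, 0.158, 0.052], [0.588, 0.197, 0.18]]
13.85 [0.50169248 0.15684122 0.32217619] [ 0.12213034  1.0135075  -1.09182561]
```

{"fn": "move_arm", "kwargs": {"rows": [[-0.00095,-0.0044,0,0.04,0],[-0.00095,-0.0044,0,0.04,0],[-0.00095,-0.0044,0,0.04,0],[-0.00095,-0.0044,0,0.04,0],[-0.00095,-0.0044,0,0.04,0],[-0.00095,-0.0044,0,0.04,0],[-0.00095,-0.0044,0,0.04,0],[-0.00095,-0.0044,0,0.04,0],[-0.00095,-0.0044,0,0.04,0],[0,0,0,0.02,0]]}}

```text
clock: 14.68
tool_pos: [0.4915, 0.1954, 0.3219]
eef_rot: [0.996, -0.084, 0.001, -0.001]
contact_force: [-0.5, 0.1, -0.3]
opening: 0.007
finger_force: 0.0
```

```bash
python3 b.py
```

```text
200
door angle deg 4.675730560241888 [[0.471, 0.196, 0.053], [0.589, 0.219, 0.181]]
14.7333 [0.4915304  0.19480092 0.32171902] [-0.67198654  0.00901803  0.49803575]
```

{"fn": "move_arm", "kwargs": {"rows": [[0,-0.002,0,0,0],[0,-0.002,0,0,0],[0,-0.001,0,0,0],[0,0,0,0,0]]}}

```text
clock: 15.07
tool_pos: [0.4925, 0.1991, 0.3211]
eef_rot: [0.996, -0.084, 0.0, -0.0]
contact_force: [-0.4, -0.7, -0.1]
opening: 0.0
finger_force: 0.1
```

{"fn": "move_arm", "kwargs": {"rows": [[0,-0.001,0,0,0],[0,-0.001,0,0,0],[0,0,0,0,0],[0,0,0,0,0]]}}

```text
clock: 15.4
tool_pos: [0.4927, 0.2009, 0.321]
eef_rot: [0.996, -0.084, 0.0, 0.0]
contact_force: [0.8, -1.1, 0.1]
opening: 0.008
finger_force: 0.1
```

{"fn": "move_arm", "kwargs": {"rows": [[0,-0.001,0,0,0],[0,-0.001,0,0,0],[0,-0.001,0,0,0],[0,0,0,0,0],[0,0,0,0,0]]}}

```text
clock: 15.82
tool_pos: [0.493, 0.2019, 0.321]
eef_rot: [0.996, -0.085, -0.001, 0.002]
contact_force: [-1.1, -5.6, 2.1]
opening: 0.007
finger_force: 3.1
```

```bash
python3 b.py
```

```text
167
door angle deg 3.3695301766183405 [[0.462, 0.197, 0.052], [0.589, 0.221, 0.182]]
15.8667 [0.49297615 0.20190564 0.32098505] [-0.71628818 -5.85595269  3.27936853]
```

It's against the rubber stop. One more small press, then back away and check.

{"fn": "move_arm", "kwargs": {"rows": [[0,-0.001,0,0,0],[0,0,0,0,0],[0,0,0,0,0],[0,0.005,0,0,0],[0,0.02,0,0,0],[0,0.035,0,0,0],[0,0.035,-0.01,0,0],[0,0.035,-0.02,0,0],[0,0.035,-0.02,0,0],[0,0.035,-0.02,0,0]]}}

```text
clock: 16.7
tool_pos: [0.4594, 0.0067, 0.3917]
eef_rot: [0.996, -0.084, 0.0, -0.0]
contact_force: [0.7, 0.4, 0.0]
opening: 0.006
finger_force: 0.0
```

{"fn": "move_arm", "kwargs": {"rows": [[-0.02,0.035,0,0,0],[-0.02,0.035,0,0,0],[-0.02,0.035,0,0,0],[-0.02,0.035,0,0,0],[-0.01,0.035,0,0,0],[0,0,0,0,0],[0,0,0,0,0]]}}

```text
clock: 17.28
tool_pos: [0.341, -0.1512, 0.3913]
eef_rot: [0.996, -0.087, 0.001, 0.0]
contact_force: [0.1, 1.3, 0.4]
opening: 0.008
finger_force: 0.0
```

```bash
python3 b.py; python3 a.py; python3 -c "
from h import *
s=snapshot('scene');w=cloud(s);c=s['color'];save('end',np.vstack([cv2.resize(c[90:190,300:420],None,fx=3,fy=3),cv2.resize(snapshot('top')['color'][130:240,60:180],None,fx=3,fy=2.7)[:300]]))
cc=c.astype(int);m=(w[...,2]>.05)&(w[...,2]<.172)&(cc[...,0]>110)&(cc[...,2]<.5*cc[...,0])&(w[...,1]>.03)&(w[...,0]<.66)
q=np.array([tocab(p) for p in w[m]])
for a in range(-70,70,20):
  t=q[abs(q[:,0]-a)<10,1]
  if len(t):print(a,len(t),np.median(t).round(1))
"
```

```text
209
door angle deg -16.58813509902376 [[0.433, 0.196, 0.052], [0.589, 0.242, 0.181]]
17.3333 [ 0.34198986 -0.14982221  0.39121741] [ 1.69186426 -0.25147871  0.25274821]
214 (array([610.3, 180.9]), array([ 42.1, 338.4]), 67.33) [0.17031536 0.17672576 0.18903913]
door angle deg -11.991043224899954
17.3833 [ 0.34249716 -0.14896801  0.39114271] 0.008382058751667731 [ 0.94208234  1.0746174  -0.96947408] 0.0
-70 11 -131.6
-50 25 -133.1
-30 14 -132.8
-10 8 -132.0
10 6 -131.9
30 2 -130.0
```

View pics/end.png

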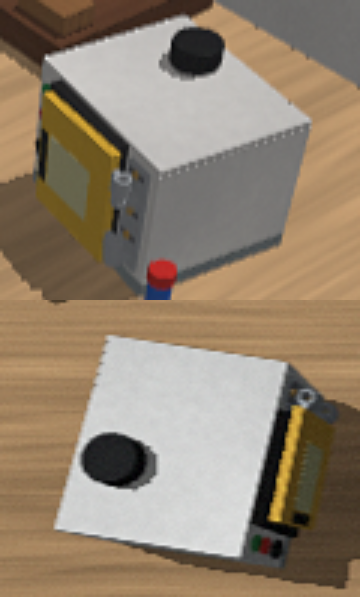

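The door hangs on the pins and looks shut. I'll measure the angle more precisely from its top edge.

Run:
```python
from m import *
for i in range(2):
  for n in('top','scene'):
    s=snapshot(n);w=cloud(s);c=s['color'].astype(int)
    m=(w[...,2]>.174)&(w[...,2]<.186)&(c[...,0]>100)&(c[...,2]<.6*c[...,0])&(w[...,1]>.15)&(w[...,1]<.28)&(w[...,0]<.66)
    q=np.array([tocab(p) for p in w[m]]);f=np.polyfit(q[:,0],q[:,1],1);print(n,len(q),'slope',f,rect(w[m][:,:2]),q.min(0),q.max(0))
    m=(w[...,2]>.06)&(w[...,2]<.17)&(c[...,0]>100)&(c[...,2]<.6*c[...,0])&(w[...,1]>.15)&(w[...,1]<.28)&(w[...,0]<.66)
    q=np.array([tocab(p) for p in w[m]]);f=np.polyfit(q[:,0],q[:,1],1);print(n,len(q),'face slope',f)
```

```text
top 138 slope [ 9.64302184e-03 -1.22199723e+02] (array([517.5, 218.8]), array([ 12.4, 135.8]), 81.22) [ -67.3207408  -129.04638224] [  68.60694911 -114.80378522]
top 18 face slope [ 6.31579602e-02 -1.23650155e+02]
scene 106 slope [ 1.40361186e-02 -1.26590752e+02] (array([519.6, 214.5]), array([ 16.5, 140. ]), 82.07) [ -66.35699732 -134.42598912] [  73.58204085 -115.94923485]
scene 396 face slope [ 8.08603947e-03 -1.31680854e+02]
top 132 slope [ 1.42265472e-02 -1.22138834e+02] (array([516. , 219.6]), array([ 12.4, 137.9]), 80.79) [ -69.84424731 -128.13945343] [  68.05146173 -115.32882384]
top 20 face slope [ 5.09103706e-02 -1.25237022e+02]
scene 106 slope [ 2.48677539e-02 -1.26933612e+02] (array([517.6, 215. ]), array([ 18.9, 142.8]), 82.36) [ -70.1267942  -136.89249141] [  73.0213399  -114.55304202]
scene 390 face slope [ 8.61135543e-03 -1.31726478e+02]
```

The door is about 0.01–0.02 rad from shut and at home height, and the robot is clear of it.

```bash
python3 -c "
from plant import r
print(r.finish_job())"
```

```text
the job is handed in; nothing more can be done
None
```

The door is hung fully home on both pins and shut to within about 0.02 rad, the robot is clear, nothing else was touched, and the job was handed in at about 17.6 s; no verdict came back.

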